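# Level the hand lever and hold its hidden pivot bolt

## Robot

A 6-joint arm with a two-finger parallel gripper is mounted at the origin on a cart in front of the work surface, level with it; the furniture and walls round the work are solid. World frame = base frame: x ahead of the robot, y to its left, z up, the work surface at z = 0. Lengths are in mm, angles in rad, forces in N, time in s.
With the tool pointing down it reaches from about 275 to 1000 mm from the base axis. Payload 8.4 kg.
Tool frame: the origin (TCP) lies at the very end of the fingers, on their centre line; the grasp point (between the pads) lies 19 mm behind it; z points along the fingers, x is the direction in which the jaws open and shut, and the axes are right-handed (so a half turn about z gives the same grasp; the last joint's range is limited). The gripper opens to 85 mm and grips with 20 to 120 N. Pads are 22 mm wide; open, the fingers measure 114 mm over their backs; the gripper's body (76 mm by 85 mm) begins 54 mm behind the grasp point. The pads swing forward as they close: fully open they stand 13 mm farther back than shut.
Start: joints at [-1.13, 0.353, 1.633, -0, 1.155, -0.002], TCP at [267.793, -564.725, 231.281] pointing down, gripper open.
Joint ranges: [-2.63, 2.63], [-0.92, 2.1], [0.06, 2.66], [-1.3, 4.44], [0, 2.69], [-3.02, 3.02]. Speed limits (rad/s): [2.22, 2.22, 2.79, 3.14, 3.14, 3.14].

## Interface

Orientations are given as [roll, pitch, yaw] about the fixed x, y, z axes, in that order (R = Rz(yaw) Ry(pitch) Rx(roll)).
In Python, from rig import r gives the robot as it stands.
- The arm moves only by the tool arm_command, never from a script. Its argument "targets" is a list of rows, each a list of 6 numbers: the shift along the tool's x, y, z in m, then the turn, a rotation vector about the tool's x, y, z in rad. A call has 1 to 20 rows; each row shifts and turns the commanded pose from where the row before left it, along the tool's axes as they then stand; what a row does not reach is not made up. A row lasts 1/12 s, in which the tool goes at most 41.7 mm and 7.16 degrees, less where a joint would pass 70% of its speed; a pose out of reach is approached as far as the arm can. A call is refused whole if a number of a shift passes 0.0417 or a number of a turn 0.125, either way. A call with a gripper value outside its range is refused whole. "fingers" is the finger opening in m, from 0 to 0.0854, set as the call begins (left out, the last holds). The fingers move at their own pace and stop on an object; "squeeze" is the grip in N (left out, the last holds). Time passes only in rows, so rows that do not move let the fingers close. It gives the time, the measured TCP pose, the force and the opening at its end, in the units of the state.
- r.sense(): the state, without advancing time (a new reading comes with each control period).
- r.grab_frame(name): name is "scene" or "top"; returns a dict with "image" (420x560x3 uint8, blue, green, red), "fx", "fy", "cx", "cy" (pixels), "xyz" and "orientation" of the camera in the world. Camera axes: x right, y down, z forward; pixel columns grow to the right and rows downward; lengths in mm; the calibration is good to about 2 mm. A picture is of the moment at which its call begins. There is no depth.
- r.sign_off(): hands the job in, once; it reports no verdict.
The state is a dict: "clock": time; "qpos": joint angles; "qvel": joint speeds; "joint_efforts": joint torques, N m; "eef_pos": TCP position; "tcp_rot": TCP orientation; "contact_force": force on the tool from outside, world axes, zero at the start; "wrist_torque": the same for the moment, N m; "opening": opening from 0.0 (shut) to 1.0 (fully open).
Only numpy, scipy, OpenCV 4.12 (cv2) and the standard library are available. Lean on these libraries where they do the work, as an engineer would, in place of code of your own. Each camera call takes 0.05 s, during which the arm holds its last target.

## Task

The pivot nut of the hand lever on the bracket stand is loose, so the lever has sagged and slowly sags again whenever it is let go. Lift the lever to level and let go of it, then promptly reach down into the gap behind the bracket, grip the hidden hexagonal bolt head and hold it from turning, so that the lever stays level with nothing else touching it while the nut is tightened. Finish while still gripping the bolt head; leave the spanner, the bell and the hex key set where they lie.

Things in the scene. Friction and masses are not known exactly. Their poses are not given: they have to be found in the camera images.
- stand: Fixed grey steel stand; base plate 135x100x10. Origin on the bench under the pivot bolt; x along the bolt from the lever side (-x, towards the robot) to the back, y left along the level lever, z up. Bolt axis at z=140. Two upright plates 64 wide, 165 tall: front bracket x=-28 to -20, rear plate x=40 to 48; the 60 mm gap between is open at top and sides. Place and yaw vary.
- lever (a joint): Angle of lever and bolt, which turn as one, in rad: 0 = lever level, positive = handle end higher. Stops at -1.0 and 0.6; starts between -0.95 and -0.5. Heavily damped pivot (4.4 N m s/rad: lift at about 0.25 rad/s, about 10 N at the handle); let go near level, it sags at about 0.015 rad/s.
- handle_grip (a point): Grip point on the black round handle, 18 mm in diameter, at the end of the lever: a flat steel bar 120 mm long from the bolt axis along the stand's +y (when level), at stand x=-42 to -34. The handle is parallel to the bolt and sticks out towards the robot, x=-42 to -112. The point is on its axis at x=-82; 40 to 85 mm above the bench with the lever down, 140 when level.
- spanner_15: Loose steel combination spanner, 32 x 195 x 8 mm, lying in front of the stand; origin under its middle.
- bell: Loose bicycle bell, 53 x 66 x 31 mm, standing to the front right of the stand; origin under its middle.
- hex_key_set: Loose folding hex key set, 30 x 90 x 22 mm, lying to the front left; origin under its middle.
- bolt_head (a point): Dark steel hexagonal bolt head in the gap, hidden behind the bracket: 30 mm across flats, 35 across corners, 22 thick, stand x=-5 to 17, 15 mm clear of the bracket on an 18 mm collar. The point is its centre (stand x=6, z=140, 25 mm below the plates' tops); x along the bolt. With the lever level two flats are upright and face the stand's +y and -y.

How it is judged (in metres and radians):
On the way:
1. the lever has been lifted to level (within 0.15 rad), before the bolt head is held (value of joint lever between -0.15 and 0.15 rad and distance between the grasp point and bolt_head above 0.06 m), for 0.2 s.
At the end, for the whole second after the job is handed in: The fingers grip the bolt head (lever_c0 to c2; over 6 N, grasp point within 30 mm of its centre), the lever is within 0.1 rad (about 6 degrees) of level and does not turn (under 0.007 rad/s), and nothing touches its bar (lever_c3) or handle (lever_c4) (value of joint lever between -0.1 and 0.1 rad and velocity of joint lever between -0.007 and 0.007 rad/s and contact force between any of lever_c0, lever_c1, lever_c2 and the fingers above 6 N and distance between the grasp point and bolt_head below 0.03 m and contact force between each of lever_c3, lever_c4 and anything else below 0.5 N); the arm keeps its last pose, push and grip.
It fails at once if the spanner, bell or hex key set is moved more than 30 mm (distance of any of spanner_15, bell, hex_key_set from where it was at the start of the episode above 0.03 m).
It also fails if it takes over 45 s, if anything falls off the work surface, if the arm or the gripper's body presses on something with over 40 N, if the wrist force passes 120 N, or if a joint passes its speed limit or range.

## Working session

There is one attempt and no reset: what is moved stays moved. The work goes in short steps, Python scripts to look and compute and a tool call to move; the robot and the scene stay as the last step left them, time stands still between calls to the robot, and variables do not carry over. Pictures are saved under pics/ and viewed, and the job is handed in when it is done.

Besides the shell and the picture viewer there is one more tool, called after "Request:" as a command line: name --pt "numbers of a row" for each row, then --argument value for the rest. arm_command: Moves the arm, as the interface text tells. Its arguments: {"type":"object","properties":{"targets":{"type":"array"},"fingers":{"type":"number"},"squeeze":{"type":"number"}},"required":["targets"]}

```bash
ls; mkdir -p pics; python3 - <<'E'
from rig import r
import cv2
for n in ("scene","top"):
    f=r.grab_frame(n); cv2.imwrite(f"pics/{n}0.png",f["image"])
    print(n,{k:f[k] for k in f if k!="image"})
print(r.sense())
E
```

```text
pics
scene {'fx': 411.69444686820793, 'fy': 411.69444686820793, 'cx': 276.63810412458173, 'cy': 212.23961871236455, 'xyz': array([146.73936817, 610.62883234, 682.88920524]), 'orientation': array([-2.31938474,  0.00849685, -2.58813587])}
top {'fx': 391.2941609594801, 'fy': 391.2941609594801, 'cx': 276.6468654978632, 'cy': 201.5271980599212, 'xyz': array([366.48351179, 100.3476213 , 945.90304554]), 'orientation': array([-3.00413737, -0.02178612, -1.54432648])}
{'clock': 0.1, 'qpos': array([-1.13039201e+00,  3.53593902e-01,  1.63402800e+00,  2.44778755e-05,
        1.15521801e+00, -2.40100920e-03]), 'qvel': array([ 8.04635619e-04, -5.25925180e-04, -3.45128045e-03,  1.33773791e-03,
        9.66661231e-05,  8.89756134e-04]), 'joint_efforts': array([ 1.08016211e-03, -6.06358194e+01, -3.42819428e+01,  1.28110514e-04,
        3.96482093e-03, -5.42908353e-06]), 'eef_pos': array([ 267.62662903, -564.34178178,  230.64097525]), 'tcp_rot': array([-3.14156728e+00,  1.24720192e-03, -1.12800089e+00]), 'contact_force': array([ 0.49547593, -0.81076321,  0.74286355]), 'wrist_torque': array([-0.02552872,  0.0353877 ,  0.01214328]), 'opening': 0.9980156277267105}
```

View pics/scene0.png

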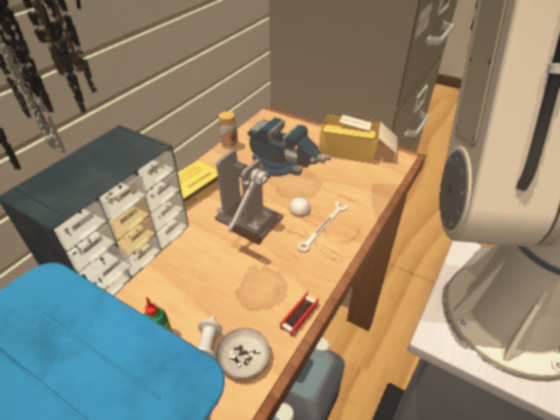

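View pics/top0.png

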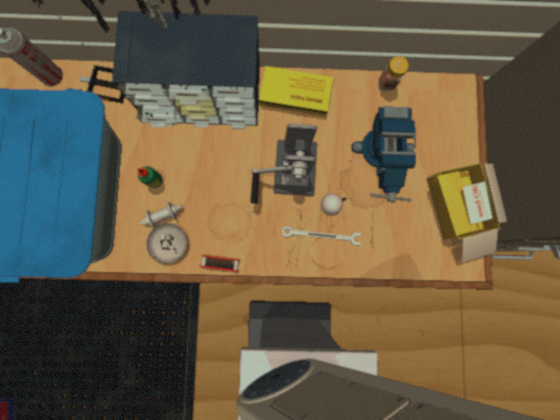

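The scene view shows the stand near pixel (250,200), with the bell at (299,206), the spanner at (323,226) and the hex keys at (299,313). In the top view the stand is at (297,165), the black handle at (255,187), the bell at (331,204) and the spanner at (322,236). I'll enlarge the stand next.

```bash
python3 - <<'E'
import cv2
a=cv2.imread("pics/top0.png")[110:215,235:355]; cv2.imwrite("pics/t1.png",cv2.resize(a,None,fx=5.5,fy=5.5,interpolation=cv2.INTER_CUBIC))
a=cv2.imread("pics/scene0.png")[135:245,200:320]; cv2.imwrite("pics/s1.png",cv2.resize(a,None,fx=5.4,fy=5.4,interpolation=cv2.INTER_CUBIC))
E
```

```text
(no output)
```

View pics/t1.png

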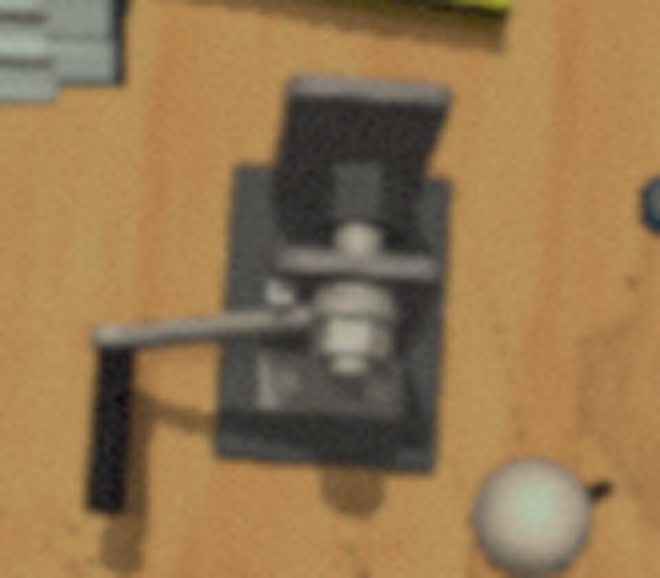

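View pics/s1.png

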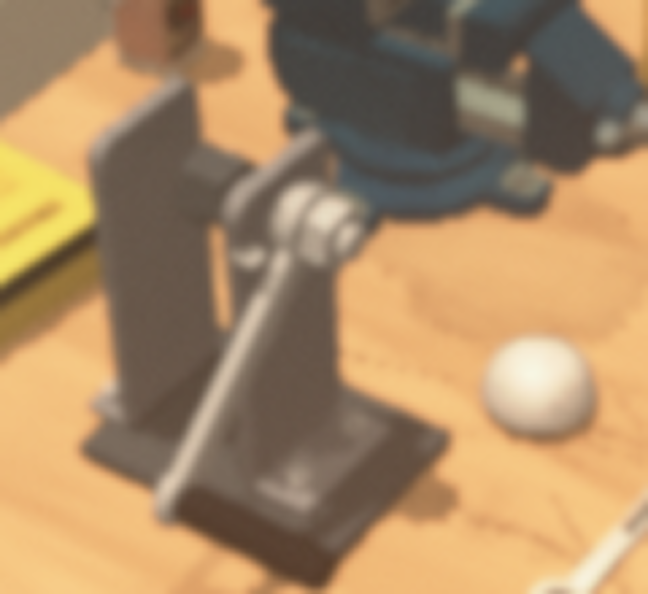

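The top crop shows the bracket's top edge at crop (278-437, 248-275), the rear plate's top at (290-450, 75-103), and the handle from (115,335) to (105,510). The lever is on the left (+y), sagged. Next I'll turn these into positions.

```bash
cat > h.py <<'E'
import numpy as np
from scipy.spatial.transform import Rotation as R
CAM={"scene":(411.694,276.638,212.24,np.array([146.739,610.629,682.889]),[-2.31938474,0.00849685,-2.58813587]),
"top":(391.294,276.647,201.527,np.array([366.4835,100.3476,945.903]),[-3.00413737,-0.02178612,-1.54432648])}
def ray(n,u,v):
    f,cx,cy,p,o=CAM[n]; d=R.from_euler("xyz",o).as_matrix()@np.array([(u-cx)/f,(v-cy)/f,1.]); return p,d
def onz(n,u,v,z):
    p,d=ray(n,u,v); return p+d*(z-p[2])/d[2]
def proj(n,P):
    f,cx,cy,p,o=CAM[n]; c=R.from_euler("xyz",o).as_matrix().T@(np.asarray(P,float)-p); return np.array([f*c[0]/c[2]+cx,f*c[1]/c[2]+cy])
def stand(P,o,yaw): # stand->world
    c,s=np.cos(yaw),np.sin(yaw); return np.array([o[0]+c*P[0]-s*P[1],o[1]+s*P[0]+c*P[1],P[2]])
E
python3 - <<'E'
from h import *
t=lambda x,y,z:onz("top",235+x/5.5-.4,110+y/5.5-.4,z).round(1)
s=lambda x,y,z:onz("scene",200+x/5.4-.4,135+y/5.4-.4,z).round(1)
print("brk frontedge",t(278,270,165),t(437,278,165),"backedge",t(285,247,165),t(440,258,165))
print("rear front",t(288,95,165),t(446,104,165),"back",t(291,75,165),t(450,87,165))
print("base back",t(235,165,10),t(451,180,10),"front bottom",t(218,457,0),t(435,470,0))
print("scene rear top",s(95,160,165),s(185,80,165))
print("scene base left front/right front",s(450,437,10), s(85,445,10))
print("handle",[ (z,t(118,345,z),t(105,510,z)) for z in (40,60,80)])
E
```

```text
brk frontedge [564.   71.1 165. ] [562.8  11.8 165. ] backedge [572.8  68.7 165. ] [570.5  10.8 165. ]
rear front [631.6  69.  165. ] [630.1   9.3 165. ] back [639.5  68.  165. ] [636.8   7.9 165. ]
base back [650.8  85.8  10. ] [647.1 -11.5  10. ] front bottom [519.5  89.7   0. ] [516.6  -7.2   0. ]
scene rear top [629.8  76.8 165. ] [632.1  13.8 165. ]
scene base left front/right front [513.5  -0.6  10. ] [648.2  87.   10. ]
handle [(40, array([560.4, 134.3,  40. ]), array([488.8, 137.5,  40. ])), (60, array([556.1, 133.6,  60. ]), array([486.1, 136.6,  60. ])), (80, array([551.8, 132.8,  80. ]), array([483.4, 135.8,  80. ]))]
```

```bash
python3 - <<'E'
from h import *
o=(590.8,40.2);yaw=-.032
tc=lambda p:((p-[235,110]+.4)*5.5).round(0); sc=lambda p:((p-[200,135]+.4)*5.4).round(0)
for th in(-.55,-.6,-.65,-.7,-.75,-.8):
    for x in(-42,-112):
        P=stand([x,120*np.cos(th),140+120*np.sin(th)],o,yaw); print(th,x,P.round(0),"top",tc(proj("top",P)),"scene",sc(proj("scene",P)))
for P in([-28,32,165],[48,-32,165],[48,32,165],[-20,-32,165]):
    Q=stand(P,o,yaw);print(P,tc(proj("top",Q)),sc(proj("scene",Q)))
# move numbers
yt=-1.603; ax=np.array([np.cos(yt),np.sin(yt)]);ay=np.array([np.sin(yt),-np.cos(yt)])
E
```

```text
-0.55 -42 [552. 144.  77.] top [ 92. 345.] scene [172. 494.]
-0.55 -112 [482. 146.  77.] top [ 80. 513.] scene [320. 566.]
-0.6 -42 [552. 141.  72.] top [100. 348.] scene [178. 498.]
-0.6 -112 [482. 143.  72.] top [ 89. 515.] scene [325. 570.]
-0.65 -42 [552. 137.  67.] top [109. 351.] scene [185. 502.]
-0.65 -112 [482. 139.  67.] top [ 98. 518.] scene [331. 573.]
-0.7 -42 [552. 133.  63.] top [118. 354.] scene [192. 505.]
-0.7 -112 [482. 136.  63.] top [107. 520.] scene [337. 576.]
-0.75 -42 [552. 129.  58.] top [128. 357.] scene [199. 507.]
-0.75 -112 [482. 132.  58.] top [117. 522.] scene [344. 577.]
-0.8 -42 [551. 125.  54.] top [138. 359.] scene [206. 508.]
-0.8 -112 [482. 127.  54.] top [127. 524.] scene [350. 578.]
[-28, 32, 165] [273. 270.] [238. 208.]
[48, -32, 165] [453.  85.] [184.  68.]
[48, 32, 165] [284.  74.] [ 84. 144.]
[-20, -32, 165] [445. 260.] [318. 120.]
```

Request:
arm_command --pt "0 0 0 0 0 0.119" --pt "0 0 0 0 0 0.119" --pt "0 0 0 0 0 0.119" --pt "0 0 0 0 0 0.118" --fingers 0.0854

```text
clock: 0.43
eef_pos: [267.7, -564.5, 230.8]
tcp_rot: [3.141, 0.001, -1.609]
contact_force: [0.4, 0.5, -0.5]
opening: 1.001
```

Request:
arm_command --pt "-0.035 -0.011 0 0 0 0" --pt "-0.035 -0.011 0 0 0 0" --pt "-0.035 -0.011 0 0 0 0" --pt "-0.035 -0.011 0 0 0 0" --pt "-0.035 -0.011 0 0 0 0" --pt "-0.035 -0.011 0 0 0 0" --pt "-0.035 -0.011 0 0 0 0" --pt "-0.035 -0.011 0 0 0 0" --pt "-0.035 -0.011 0 0 0 0" --pt "-0.035 -0.011 0 0 0 0" --pt "-0.035 -0.011 0 0 0 0" --pt "-0.035 -0.011 0 0 0 0" --pt "-0.035 -0.011 0 0 0 0" --pt "-0.035 -0.011 0 0 0 0" --pt "-0.035 -0.011 0 0 0 0" --pt "-0.035 -0.011 0 0 0 0" --pt "-0.035 -0.011 0 0 0 0" --pt "-0.035 -0.011 0 0 0 0" --pt "-0.035 -0.011 0 0 0 0" --pt "-0.035 -0.011 0 0 0 0"

```text
clock: 2.1
eef_pos: [510.2, 129.7, 231.1]
tcp_rot: [3.141, -0.0, -1.603]
contact_force: [0.3, 0.4, 0.0]
opening: 1.002
```

Request:
arm_command --pt "0 0 0 0 0 0" --pt "0 0 0 0 0 0"

```text
clock: 2.27
eef_pos: [510.2, 129.4, 230.8]
tcp_rot: [3.141, -0.0, -1.6]
contact_force: [0.2, -0.4, 0.0]
opening: 0.998
```

Request:
arm_command --pt "-0.0065 0 0.03 0 0 0" --pt "0 0 0.03 0 0 0" --pt "0 0 0.03 0 0 0" --pt "0 0 0.016 0 0 0" --pt "0 0 0 0 0 0"

```text
clock: 2.68
eef_pos: [507.3, 132.4, 121.8]
tcp_rot: [3.135, -0.002, -1.604]
contact_force: [-0.8, 0.1, -0.7]
opening: 1.001
```

```bash
python3 - <<'E'
from rig import r
import cv2
f=r.grab_frame("scene")["image"][120:270,180:330]
g=r.grab_frame("top")["image"][100:250,200:350]
cv2.imwrite("pics/c1.png",cv2.hconcat([cv2.resize(i,(400,400),interpolation=2) for i in(f,g)]))
E
```

```text
(no output)
```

View pics/c1.png

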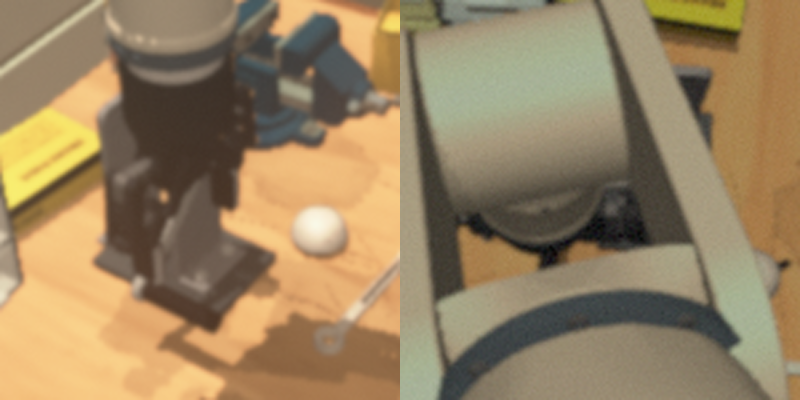

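The gripper stands above the handle. The bar end is still visible at (138,287) in the scene half, and the arm covers everything else. I'll descend and close.

Request:
arm_command --pt "-0.003 0 0.026 0 0 0" --pt "0 0 0.026 0 0 0" --pt "0 0 0.024 0 0 0" --pt "0 0 0 0 0 0"

```text
clock: 3.12
eef_pos: [509.2, 136.5, 47.5]
tcp_rot: [3.138, -0.001, -1.603]
contact_force: [-1.7, -0.9, 0.3]
opening: 0.996
```

Request:
arm_command --pt "0 0 0 0 0 0" --pt "0 0 0 0 0 0" --pt "0 0 0 0 0 0" --pt "0 0 0 0 0 0" --pt "0 0 0 0 0 0" --pt "0 0 0 0 0 0" --fingers 0 --squeeze 40

```text
clock: 3.62
eef_pos: [511.3, 134.2, 51.2]
tcp_rot: [-3.14, -0.005, -1.599]
contact_force: [-1.9, -22.9, 22.1]
opening: 0.192
```

Request:
arm_command --pt "-0.0014 0 -0.0021 0 0 0" --pt "-0.0014 0 -0.0021 0 0 0" --pt "-0.0014 0 -0.0021 0 0 0" --pt "-0.0014 0 -0.0021 0 0 0" --pt "-0.0014 0 -0.0021 0 0 0" --pt "-0.0014 0 -0.0021 0 0 0" --pt "-0.0014 0 -0.0021 0 0 0" --pt "-0.0014 0 -0.0021 0 0 0" --pt "-0.0014 0 -0.0021 0 0 0"

```text
clock: 4.37
eef_pos: [511.7, 147.4, 68.4]
tcp_rot: [-3.14, -0.003, -1.602]
contact_force: [6.4, -19.3, -3.8]
opening: 0.193
```

Request:
arm_command --pt "-0.001 0 -0.0023 0 0 0" --pt "-0.001 0 -0.0023 0 0 0" --pt "-0.001 0 -0.0023 0 0 0" --pt "-0.001 0 -0.0023 0 0 0" --pt "-0.001 0 -0.0023 0 0 0" --pt "-0.001 0 -0.0023 0 0 0" --pt "-0.001 0 -0.0023 0 0 0" --pt "-0.001 0 -0.0023 0 0 0" --pt "-0.001 0 -0.0023 0 0 0" --pt "-0.0005 0 -0.0025 0 0 0" --pt "-0.0005 0 -0.0025 0 0 0" --pt "-0.0005 0 -0.0025 0 0 0" --pt "-0.0005 0 -0.0025 0 0 0" --pt "-0.0005 0 -0.0025 0 0 0" --pt "-0.0005 0 -0.0025 0 0 0" --pt "-0.0005 0 -0.0025 0 0 0" --pt "-0.0005 0 -0.0025 0 0 0" --pt "-0.0005 0 -0.0025 0 0 0"

```text
clock: 5.87
eef_pos: [511.7, 162.5, 111.1]
tcp_rot: [-3.141, -0.001, -1.603]
contact_force: [5.2, -5.4, -11.7]
opening: 0.193
```

```bash
python3 - <<'E'
from rig import r
import cv2
f=r.grab_frame("scene")["image"][120:270,180:330]
cv2.imwrite("pics/c2.png",cv2.resize(f,(600,600),interpolation=2))
E
```

```text
(no output)
```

View pics/c2.png

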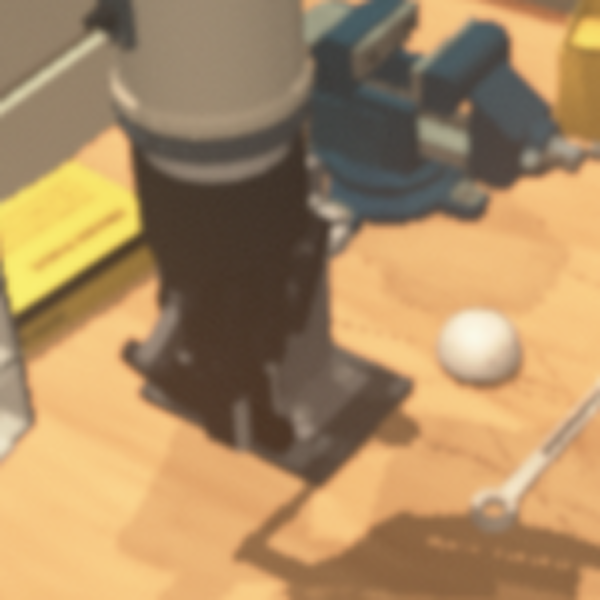

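Request:
arm_command --pt "-0.0001 0 -0.0025 0 0 0" --pt "-0.0001 0 -0.0025 0 0 0" --pt "-0.0001 0 -0.0025 0 0 0" --pt "-0.0001 0 -0.0025 0 0 0" --pt "-0.0001 0 -0.0025 0 0 0" --pt "-0.0001 0 -0.0025 0 0 0" --pt "0 0 -0.0025 0 0 0" --pt "0 0 -0.0025 0 0 0" --pt "0 0 -0.0025 0 0 0" --pt "0 0 -0.0025 0 0 0" --pt "0 0 0 0 0 0" --pt "0 0 0 0 0 0" --pt "0 0 0 0 0 0" --pt "0 0 0 0 0 0" --pt "0 0 0 0 0 0"

```text
clock: 7.17
eef_pos: [511.7, 164.2, 136.6]
tcp_rot: [-3.141, 0.001, -1.603]
contact_force: [5.3, 2.1, -4.0]
opening: 0.19
```

```bash
python3 - <<'E'
from rig import r
import cv2
f=r.grab_frame("scene")["image"][120:270,180:330]
g=r.grab_frame("top")["image"][100:250,200:350]
cv2.imwrite("pics/c3.png",cv2.hconcat([cv2.resize(i,(400,400),interpolation=2) for i in(f,g)]))
E
```

```text
(no output)
```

View pics/c3.png

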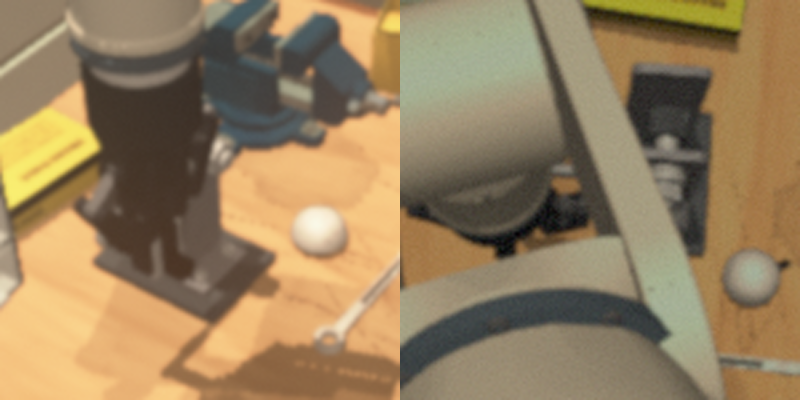

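The top view shows the bar at (575,170), perpendicular to the bolt, and the arc fit puts the lever at about +0.05 rad. I'll release it and go up.

Request:
arm_command --pt "0 0 0 0 0 0" --pt "0 0 0 0 0 0" --pt "0 0 0 0 0 0" --pt "0 0 0 0 0 0" --pt "0 0 0 0 0 0" --pt "0 0 -0.025 0 0 0" --pt "0 0 -0.03 0 0 0" --pt "0.03 -0.022 -0.002 0 0 0" --pt "0.03 -0.022 0 0 0 0" --pt "0.03 -0.022 0 0 0 0" --pt "0.03 -0.023 0 0 0 0" --pt "0 0 0 0 0 0" --pt "0 0 0 0 0 0" --fingers 0.0854

```text
clock: 8.35
eef_pos: [597.0, 39.6, 193.1]
tcp_rot: [3.141, -0.0, -1.606]
contact_force: [0.2, 0.3, 0.3]
opening: 0.997
```

```bash
python3 - <<'E'
from rig import r
import cv2
print(r.sense()["eef_pos"],r.sense()["tcp_rot"])
f=r.grab_frame("scene")["image"][120:270,180:330]
g=r.grab_frame("top")["image"][100:250,200:350]
cv2.imwrite("pics/c4.png",cv2.hconcat([cv2.resize(i,(400,400),interpolation=2) for i in(f,g)]))
E
```

```text
[597.01690314  39.59912534 193.10209826] [ 3.14118027e+00 -1.02041100e-04 -1.60578794e+00]
```

View pics/c4.png

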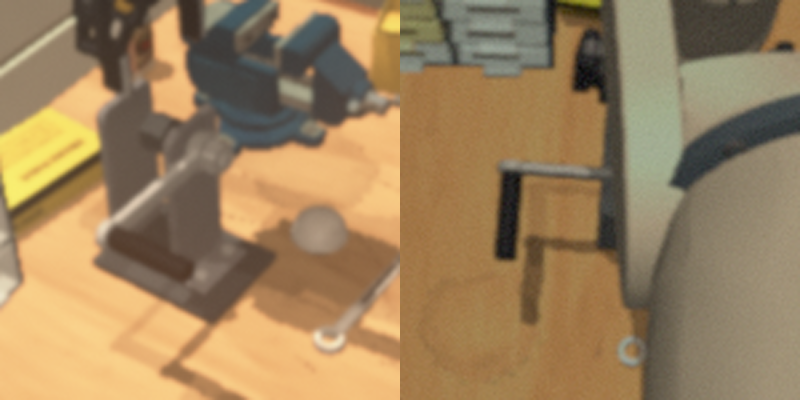

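The lever is free and looks level. Its bar end is at scene-crop (105,232), the hex head is visible at (157,135), and the open fingers hang above the gap. I'll check the angle and the head position.

```bash
python3 - <<'E'
from h import *
o=(590.8,41);yaw=-.032
for th in(-.05,0,.05,.1):
    for x in (-42,-112):
        P=stand([x,120*np.cos(th),140+120*np.sin(th)],o,yaw);print(th,x,"s",((proj("scene",P)-[180,120])*400/150).round(),"t",((proj("top",P)-[200,100])*400/150+[400,0]).round())
for P in([6,0,140],[6,15,140],[17,15,140],[-5,15,140],[6,0,157]): print(P,((proj("scene",stand(P,o,yaw))-[180,120])*400/150).round())
E
```

```text
-0.05 -42 s [116. 243.] t [511. 176.]
-0.05 -112 s [192. 280.] t [504. 263.]
0 -42 s [115. 237.] t [510. 175.]
0 -112 s [192. 274.] t [503. 262.]
0.05 -42 s [114. 231.] t [510. 173.]
0.05 -112 s [191. 267.] t [503. 261.]
0.1 -42 s [114. 225.] t [510. 171.]
0.1 -112 s [191. 261.] t [503. 260.]
[6, 0, 140] [161. 133.]
[6, 15, 140] [150. 142.]
[17, 15, 140] [140. 138.]
[-5, 15, 140] [161. 147.]
[6, 0, 157] [160. 116.]
```

Request:
arm_command --pt "-0.001 0 0.024 0 0 0" --pt "0 0 0.024 0 0 0" --pt "0 0 0.024 0 0 0" --pt "0 0 0 0 0 0" --pt "0 0 0 0 0 0"

```text
clock: 8.87
eef_pos: [595.0, 43.2, 120.7]
tcp_rot: [3.138, -0.0, -1.602]
contact_force: [0.1, 0.0, -0.1]
opening: 1.004
```

Request:
arm_command --pt "0 0 0 0 0 0" --pt "0 0 0 0 0 0" --pt "0 0 0 0 0 0" --pt "0 0 0 0 0 0" --pt "0 0 0 0 0 0" --pt "0 0 0 0 0 0" --fingers 0 --squeeze 60

```text
clock: 9.37
eef_pos: [597.0, 40.4, 122.9]
tcp_rot: [-3.14, -0.003, -1.603]
contact_force: [-2.6, -9.4, 10.1]
opening: 0.342
```

Request:
arm_command --pt "0.0005 0 -0.001 0 0 0" --pt "0.0005 0 -0.001 0 0 0" --pt "0 0 0 0 0 0" --pt "0 0 0 0 0 0" --pt "0 0 0 0 0 0" --pt "0 0 0 0 0 0" --pt "0 0 0 0 0 0" --pt "0 0 0 0 0 0" --pt "0 0 0 0 0 0" --pt "0 0 0 0 0 0" --pt "0 0 0 0 0 0" --pt "0 0 0 0 0 0" --squeeze 100

```text
clock: 10.37
eef_pos: [597.0, 40.4, 123.2]
tcp_rot: [-3.141, -0.001, -1.604]
contact_force: [4.1, -3.9, -6.6]
opening: 0.336
```

```bash
python3 - <<'E'
from rig import r
import cv2
print(r.sense())
f=r.grab_frame("scene")["image"][120:270,180:330]
g=r.grab_frame("top")["image"][100:250,200:350]
cv2.imwrite("pics/c5.png",cv2.hconcat([cv2.resize(i,(400,400),interpolation=2) for i in(f,g)]))
E
```

```text
{'clock': 10.3667, 'qpos': array([ 6.55940258e-02,  4.32502344e-01,  1.78313432e+00, -1.20702423e-03,
        9.25009242e-01,  1.66995733e+00]), 'qvel': array([-4.92354411e-05,  2.37492345e-04, -1.73636024e-03, -1.81972751e-04,
        2.00894378e-03,  1.90857691e-04]), 'joint_efforts': array([  2.81016223, -64.2869854 , -29.01073515,   0.91806611,
         1.10819522,  -0.34780249]), 'eef_pos': array([596.9567473 ,  40.38522275, 123.22725356]), 'tcp_rot': array([-3.14055541e+00, -8.66217833e-04, -1.60363779e+00]), 'contact_force': array([ 4.07673439, -3.89512763, -6.57154073]), 'wrist_torque': array([-0.72308994, -0.62333173, -0.37461541]), 'opening': 0.3361301729138589}
```

View pics/c5.png

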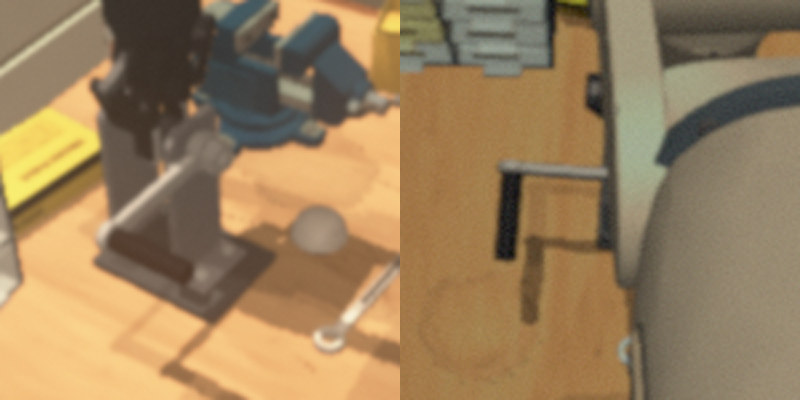

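The fingers hold the head at an opening of about 29 mm. The lever looks level and nothing touches the bar or handle. Next I'll wait and compare frames to see if it drifts.

Request:
arm_command --pt "0 0 0 0 0 0" --pt "0 0 0 0 0 0" --pt "0 0 0 0 0 0" --pt "0 0 0 0 0 0" --pt "0 0 0 0 0 0" --pt "0 0 0 0 0 0" --pt "0 0 0 0 0 0" --pt "0 0 0 0 0 0" --pt "0 0 0 0 0 0" --pt "0 0 0 0 0 0" --pt "0 0 0 0 0 0" --pt "0 0 0 0 0 0" --pt "0 0 0 0 0 0" --pt "0 0 0 0 0 0" --pt "0 0 0 0 0 0" --pt "0 0 0 0 0 0" --pt "0 0 0 0 0 0" --pt "0 0 0 0 0 0" --pt "0 0 0 0 0 0" --pt "0 0 0 0 0 0"

```text
clock: 12.13
eef_pos: [596.9, 40.4, 123.2]
tcp_rot: [-3.141, -0.001, -1.604]
contact_force: [3.9, -4.0, -6.9]
opening: 0.331
```

Request:
arm_command --pt "0 0 0 0 0 0" --pt "0 0 0 0 0 0" --pt "0 0 0 0 0 0" --pt "0 0 0 0 0 0" --pt "0 0 0 0 0 0" --pt "0 0 0 0 0 0" --pt "0 0 0 0 0 0" --pt "0 0 0 0 0 0" --pt "0 0 0 0 0 0" --pt "0 0 0 0 0 0" --pt "0 0 0 0 0 0" --pt "0 0 0 0 0 0" --pt "0 0 0 0 0 0" --pt "0 0 0 0 0 0" --pt "0 0 0 0 0 0" --pt "0 0 0 0 0 0" --pt "0 0 0 0 0 0" --pt "0 0 0 0 0 0" --pt "0 0 0 0 0 0" --pt "0 0 0 0 0 0"

```text
clock: 13.8
eef_pos: [597.0, 40.4, 123.2]
tcp_rot: [-3.14, -0.001, -1.604]
contact_force: [3.8, -3.9, -7.2]
opening: 0.33
```

```bash
python3 - <<'E'
from rig import r
import cv2,numpy as np
a=r.grab_frame("scene")["image"][120:270,180:330]
cv2.imwrite("pics/c6.png",cv2.hconcat([cv2.resize(a,(400,400),interpolation=2)]))
A=cv2.imread("pics/c5.png")[:,:400];B=cv2.imread("pics/c6.png");C=cv2.imread("pics/c4.png")[:,:400]
roi=lambda i:np.float32(cv2.cvtColor(i,6)[215:285,85:205])
w=cv2.createHanningWindow((120,70),cv2.CV_32F)
print("c5->c6",cv2.phaseCorrelate(roi(A),roi(B),w),"c4->c5",cv2.phaseCorrelate(roi(C),roi(A),w))
for n,im in(("c4",C),("c5",A),("c6",B)):
    g=roi(im); m=(g<60).astype(np.uint8); M=cv2.moments(m); print(n,M["m10"]/M["m00"],M["m01"]/M["m00"],M["m00"])
s=r.sense();print(s["clock"],s["eef_pos"],s["contact_force"],s["opening"])
E
```

```text
c5->c6 ((0.04548017409257454, -0.02472023696867609), 0.728998021726255) c4->c5 ((-0.06572997331451091, 0.19485401491009924), 0.7019606442363174)Traceback (most recent call last):
  File "<stdin>", line 10, in <module>
ZeroDivisionError: float division by zero
```

```bash
python3 - <<'E'
from h import *
import cv2
a=cv2.imread("pics/c6.png");cv2.imwrite("pics/c7.png",cv2.resize(a[190:330,80:290],None,fx=3.8,fy=3.8,interpolation=2))
o=(590.8,41);yaw=-.032
p=lambda P:(((proj("scene",stand(P,o,yaw))-[180,120])*400/150-[80,190])*3.8).round()
# base extents from measured corners: x -75..58ish
c,s=np.cos(yaw),np.sin(yaw)
for w in ([513.5,-.6],[519,88]): print(w,(np.array([[c,s],[-s,c]])@(np.array(w)-o)).round(1))
for th in(-.1,0,.1):print(th,[p([x,120*np.cos(th),140+120*np.sin(th)]) for x in(-42,-112)])
for P in([-28,-32,10],[-28,32,10]):print(P,p(P))
E
```

```text
[513.5, -0.6] [-75.9 -44.1]
[519, 88] [-73.3  44.7]
-0.1 [array([139., 223.]), array([430., 361.])]
0 [array([131., 180.]), array([425., 318.])]
0.1 [array([127., 132.]), array([423., 269.])]
[-28, -32, 10] [542. 200.]
[-28, 32, 10] [382. 359.]
```

View pics/c7.png

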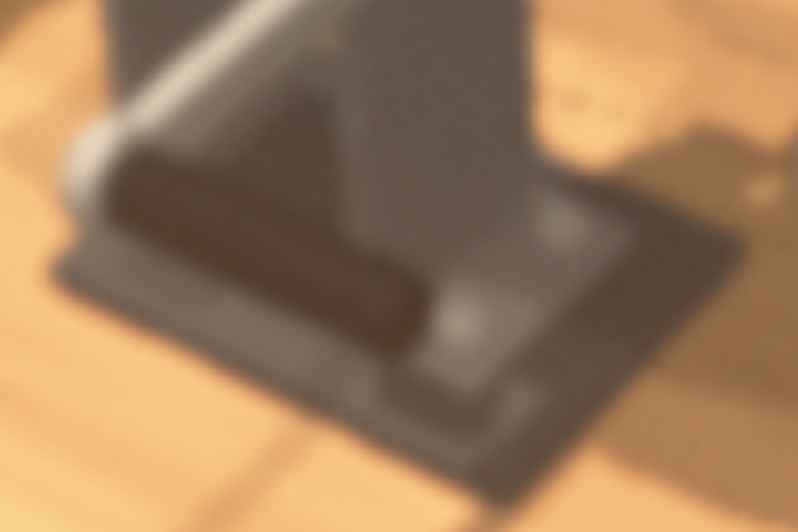

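The handle axis runs from (120,185) to (410,315). The prediction for θ=0 is (131,180) to (425,318), so the lever is level to about 0.02 rad. It also hasn't drifted over 3.4 s, so I'm handing in.

```bash
python3 - <<'E'
from rig import r
s=r.sense();print(s["clock"],s["eef_pos"],s["contact_force"],s["opening"])
print(r.sign_off())
E
```

```text
13.85 [596.98158914  40.40313518 123.22236914] [ 3.69672559 -3.82915634 -7.98344912] 0.32762954185210325
the job is handed in; nothing more can be done
None
```

I lifted the lever by its handle to just above level (about +0.05 rad) and let go. I then reached down into the gap and gripped the bolt head across its flats with a 100 N squeeze. I handed in at 13.85 s, still gripping; sign-off gives no verdict.

**Last checks:**
- **Grip:** The opening is about 28 mm; the head is 30 mm across the flats. It crept down from 29 mm as the squeeze settled. The grasp point is within a few mm of the head's estimated centre.
- **Lever:** It is level to within about 0.02 rad in the scene view, with no visible drift over 3.4 s. The drift check was one image comparison. A second check, tracking the dark handle, crashed on a bad threshold and I didn't repeat it.
- **Contacts:** The wrist force is under 10 N, and nothing was seen touching the bar or handle.
- **Loose items:** The bell and spanner look unmoved in the later pictures. I didn't look at the hex key set again, but the arm never went near it.

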